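# Set back a ratcheted index table and click it on to its second station

## Task

Set the green-based index table up for the next piece: tip the red-balled pawl lever outward so that the pawl is free, turn the dial by its black wing knob back (anticlockwise seen from above) to its start stop, and tip the lever in again so that the pawl lies in the teeth. Then advance the dial clockwise one click at a time, with a short stop after the first click, and leave it locked after the second click, pointer at the yellow mark. Leave the loose things round it where they are.

Things in the scene. Friction and masses are not known exactly. Their poses are not given: they have to be found in the camera images.
- indexer: The index table's fixed base: round and green, 172 mm across and 14 mm high, with a short arm toward the lever's fork (150 mm out). Origin on the table top below the dial axis; the lever stands toward -y of its own frame. On it turns the aluminium dial, 128 mm across, with 16 saw teeth on its rim, whose tips stand 38 mm above the table.
- knob_grip (a point): Centre of the black wing knob on top of the dial, on the dial's upright axis. The wing is a bar 48 mm long, 14 mm thick, 34 mm high (17 mm above and below this point) on a column 18 mm across. The point's y axis runs along the bar toward the pointer (white line on the bar and on the dial), z is up. Grip the bar across its 14 mm (x axis) from above.
- dial (a joint): Dial angle, rad: 0 at the start stop (pointer at the broad white mark), growing clockwise from above. A click is 0.393 (second: pointer at the yellow mark, 0.785). The pawl drops behind the teeth at 0.343, 0.735, 1.128 and so on; while it is in, the dial cannot fall back past the last of these. Stays where left (friction about 0.1 N m). Starts between 1.22 and 1.9, past the third click.
- pawl_ball (a point): Centre of the red ball, 22 mm across, at the end of the pawl lever, 50 mm from its hinge; a 7 mm steel rod joins them. Pawl in: the ball leans 27 mm from over the hinge toward the knob and stands 27 mm below knob_grip. Pawl out: it leans 30 mm outward, away from the knob, 29 mm below knob_grip.
- pawl (a joint): Angle of the pawl lever, rad: 0 with the brass pawl down between teeth (up to 0.15 as it rides over one), 1.22 at the outer stop with the pawl out. A free tumbler: past about the middle it falls by its weight to the side it leans to and stays there, so it can be pushed over at the ball with shut fingers, or pinched. With the pawl in, the dial turns only clockwise.
- pawl_hinge (a point): Hinge of the pawl lever, in the green fork 110 mm beside the dial axis and 69 mm below knob_grip; its axis is level (this point's x axis). The horizontal direction from knob_grip to here is outward for the lever.
- thread_cone_navy_mid (a point): Bystander: navy thread cone, 63 x 78 x 105 mm; the point lies at its middle.
- seam_tape_roll_mid (a point): Bystander: white tape roll lying flat, 92 mm across, 20 mm high; the point lies at its middle.
- screwdriver_red_mid (a point): Bystander: red-handled screwdriver, 162 mm long; the point lies at its middle.

How it is judged (in metres and radians):
On the way, in this order (a step that is already met when the one before it is completed fails the run):
1. the pawl lever is tipped out (value of joint pawl above 0.9 rad), for 0.2 s.
2. the dial is back at its start stop, the pawl still out (value of joint dial below 0.15 rad and value of joint pawl above 0.9 rad), for 0.2 s.
3. the pawl lies in the teeth again, the dial still at its start (value of joint pawl below 0.2 rad and value of joint dial below 0.3 rad), for 0.2 s.
4. the dial rests for a moment at the first click (value of joint dial between 0.32 and 0.71 rad and velocity of joint dial between -0.15 and 0.15 rad/s and value of joint pawl below 0.2 rad), for 0.2 s.
At the end, for the whole second after the job is handed in: The dial stands at rest at the second click (0.71 to 1.10 rad, past the second tooth and short of the third) with the pawl down in the teeth (joint below 0.2 rad) (value of joint dial between 0.71 and 1.1 rad and value of joint pawl below 0.2 rad and velocity of joint dial between -0.03 and 0.03 rad/s); the robot touches nothing.
It fails at once if the navy thread cone is moved more than 30 mm (distance of thread_cone_navy_mid from where it was at the start of the episode above 0.03 m).
It fails at once if the white tape roll is moved more than 30 mm (distance of seam_tape_roll_mid from where it was at the start of the episode above 0.03 m).
It fails at once if the red screwdriver is moved more than 30 mm (distance of screwdriver_red_mid from where it was at the start of the episode above 0.03 m).
It also fails if it takes over 64 s, if anything falls off the work surface, if the arm or the gripper's body presses on something with over 40 N, if the wrist force passes 120 N, or if a joint passes its speed limit or range.

## Robot

A 6-joint arm with a two-finger parallel gripper is mounted at the origin on a cart in front of the work surface, level with it; the furniture and walls round the work are solid. World frame = base frame: x ahead of the robot, y to its left, z up, the work surface at z = 0. Lengths are in m, angles in degrees, forces in N, time in s.
With the tool pointing down it reaches from about 0.425 to 0.95 m from the base axis. Payload 3.5 kg.
Tool frame: the origin (TCP) lies on the front face of the gripper's body, between the roots of the fingers; the fingertips stand 73 mm ahead of it and the grasp point (between the pads) lies 54 mm ahead of it; z points along the fingers, y is the line along which they close (so a half turn about z gives the same grasp; the last joint's range is limited). The gripper opens to 85 mm and grips with 20 to 120 N. Pads are 22 mm wide; open, the fingers measure 114 mm over their backs; the gripper's body (76 mm by 85 mm) begins 54 mm behind the grasp point. The pads swing forward as they close: fully open they stand 13 mm farther back than shut.
Start: joints at [-78.037, 16.404, 90.338, -0, 73.258, -8.594], TCP at [0.237, -0.632, 0.304] pointing down, gripper open.
Joint ranges: [-158.93, 158.93], [-51.34, 127.21], [12.03, 142.37], [-87.48, 267.48], [13.55, 161.25], [-162.69, 162.69]. Speed limits (degrees/s): [159.86, 159.86, 180, 180, 180, 180].

## Interface

Orientations are given as a 3x3 rotation matrix whose columns are the frame's x, y, z axes.
In Python, from rig import * gives the robot as it stands.
- The arm moves only by the tool move_arm, never from a script. Its argument "commands" is a list of rows, each an object of numbers: "dx", "dy", "dz": the shift along the tool's x, y, z in mm; "twist": the turn about the tool's z in rad. A call has 1 to 10 rows; each row is the pose to reach, as a shift and turn from the pose commanded when the call began, along the tool's axes at that moment; what a row does not reach only later rows make up. A row lasts 1/10 s, in which the tool goes at most 50 mm and 8.59 degrees, less where a joint would pass 70% of its speed; a pose out of reach is approached as far as the arm can. A call with a gripper value outside its range is refused whole. "hand" is the finger opening in mm, from 0 to 85.4, set as the call begins (left out, the last holds). The fingers move at their own pace and stop on an object; the grip force is fixed at half the most. Time passes only in rows, so rows that repeat a pose let the fingers close. It gives the time, the measured TCP pose, the force, the opening and the grip force at its end, in the units of the state.
- get_obs(): the state, without advancing time (a new reading comes with each control period).
- snapshot(name): name is "scene" or "top" or "wrist"; returns a dict with "pixels" (400x640x3 uint8, blue, green, red), "intrinsics" (3x3 intrinsics, pixels), "k1" (the pictures are not rectified: a ray, as slopes to the right and down, at radius r is drawn at 1 + k1 r^2 times it, then the intrinsics apply), "rvec" (rotation vector, rad) and "tvec" (3), from world to camera coordinates, as OpenCV has them; the wrist camera has in their place "tool_from_camera" (4x4, takes a point from camera to tool coordinates, whose origin is the TCP and whose axes are the flange's). Camera axes: x right, y down, z forward; pixel columns grow to the right and rows downward; lengths in m; the calibration is good to about 2 mm. A picture is of the moment at which its call begins: read the wrist's pose just before it. There is no depth.
- job_done(): hands the job in; it is judged then, once.
The state is a dict: "time": time; "q": joint angles; "qd": joint speeds; "tau": joint torques, N m; "tcp_pos": TCP position; "orientation": TCP orientation; "ft_force": force on the tool from outside, world axes, zero at the start; "wrist_torque": the same for the moment, N m; "gripper_width": finger opening in m; "grasp_force": force on a finger pad.
Only numpy, scipy, OpenCV 4.12 (cv2) and the standard library are available. Lean on these libraries where they do the work, as an engineer would, in place of code of your own. Each camera call takes 0.05 s, during which the arm holds its last target. There are 200 camera calls.

## Working session

There is one attempt and no reset: what is moved stays moved. The work goes in short steps, Python scripts to look and compute and a tool call to move; the robot and the scene stay as the last step left them, time stands still between calls to the robot, and variables do not carry over. Pictures are saved under pics/ and viewed, at most 11 in all, crops included, and the job is handed in when it is done.

Besides the shell and the picture viewer there is one more tool, called after ">>>" as name(argument=value, ...), one argument or row to a line, values as JSON. move_arm: Moves the arm, as the interface text tells. Its arguments: {"type":"object","properties":{"commands":{"type":"array"},"hand":{"type":"number"}},"required":["commands"]}

```bash
mkdir -p pics
cat > h.py <<'E'
from rig import *
import numpy as np, cv2
def cam(s,obs=None):
    if 'rvec' in s:
        R,_=cv2.Rodrigues(np.array(s['rvec'],float)); t=np.array(s['tvec'],float).ravel(); return R.T,-R.T@t
    T=np.array(s['tool_from_camera']); R=np.array(obs['orientation']); p=np.array(obs['tcp_pos'])
    return R@T[:3,:3], R@T[:3,3]+p
def ray(s,uv,obs=None):
    K=np.array(s['intrinsics']);k1=float(s['k1'])
    x=cv2.undistortPoints(np.array([[uv]],float),K,np.array([k1,0,0,0,0.]))[0,0]
    R,c=cam(s,obs); d=R@np.array([x[0],x[1],1]); return c,d/np.linalg.norm(d)
def onz(s,uv,z,obs=None):
    c,d=ray(s,uv,obs); return c+d*(z-c[2])/d[2]
def tri(rays):
    A=0;b=0
    for c,d in rays:
        M=np.eye(3)-np.outer(d,d);A=A+M;b=b+M@c
    p=np.linalg.solve(A,b); return p,[np.linalg.norm(np.cross(p-c,d)) for c,d in rays]
E
python3 - <<'E'
from h import *
o=get_obs();print(o['time'],o['tcp_pos'],o['orientation'])
import pickle
S={}
for n in('scene','top'):
    s=snapshot(n);S[n]=s;cv2.imwrite(f'pics/{n}0.png',s['pixels']);print(n,cam(s)[1])
pickle.dump(S,open('s.pkl','wb'))
E
```

```text
0.0 [ 0.23696612 -0.63152304  0.30256492] [[ 9.36312531e-01  3.51167566e-01 -4.29894322e-04]
 [ 3.51167627e-01 -9.36309976e-01  2.21952173e-03]
 [ 3.76909702e-04 -2.22913098e-03 -9.99997444e-01]]
scene [-0.07205898  0.22055084  1.02602077]
top [ 0.35705048 -0.00261273  1.08224917]
```

View pics/scene0.png

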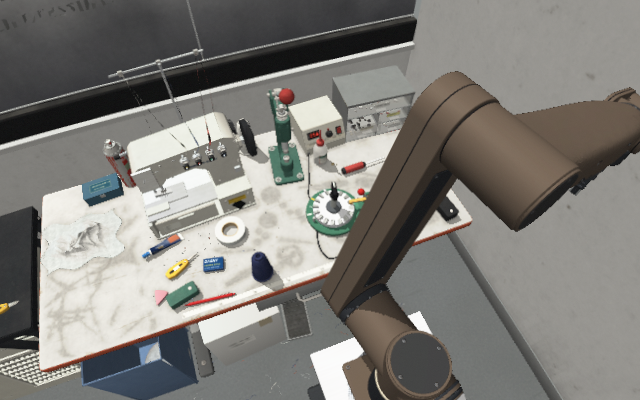

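View pics/top0.png

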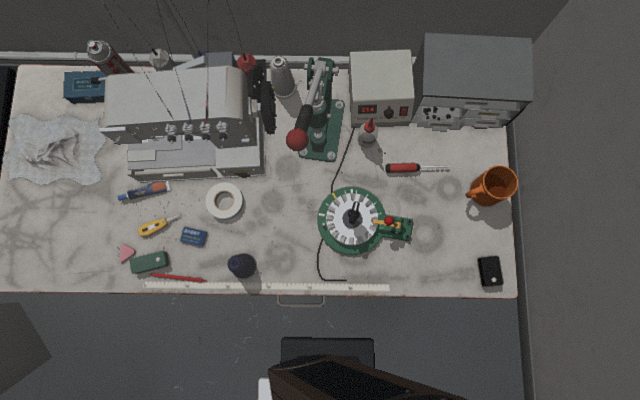

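The top view shows the indexer at about (351,220), its red ball at (389,220) and its lever toward the right (-y). The tape is at (224,201), the cone at (242,265) and the screwdriver at (415,168). Next I'll zoom in on both views and triangulate.

Run:
```python
from h import *
import pickle
S=pickle.load(open('s.pkl','rb'))
a=S['top']['pixels'][180:260,310:420];b=S['scene']['pixels'][175:240,295:380]
a=cv2.resize(a,(770,560),interpolation=cv2.INTER_CUBIC)
cv2.imwrite('pics/topc.png',a)
b=cv2.resize(b,(765,585),interpolation=cv2.INTER_CUBIC);cv2.imwrite('pics/scc.png',b)
def red(n,box):
    p=S[n]['pixels'];x0,y0,x1,y1=box;c=cv2.cvtColor(p[y0:y1,x0:x1],cv2.COLOR_BGR2HSV)
    m=(((c[...,0]<8)|(c[...,0]>172))&(c[...,1]>150)&(c[...,2]>60)).astype(np.uint8)
    n_,l,st,ce=cv2.connectedComponentsWithStats(m);i=1+np.argmax(st[1:,4]);print(n,ce[i]+[x0,y0],st[i]);return ce[i]+[x0,y0]
u=red('top',(375,205,410,235));v=red('scene',(350,183,375,200))
print('ball',tri([ray(S['top'],u),ray(S['scene'],v)]))
```

```text
top [388.57627119 220.13559322] [10 11  9  9 59]
scene [360.63333333 191.36666667] [ 8  6  6  6 30]
ball (array([ 0.5145006 , -0.14090156,  0.08184637]), [np.float64(0.000344150653999114), np.float64(0.0003441506539992326)])
```

View pics/topc.png

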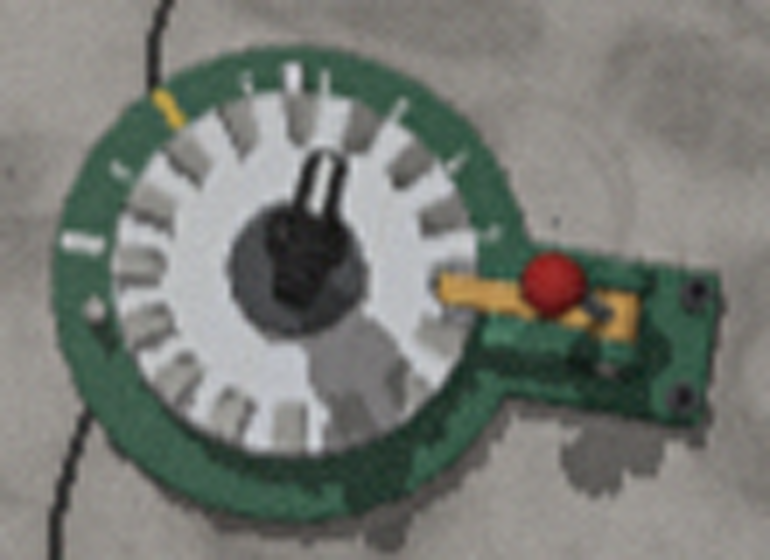

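View pics/scc.png

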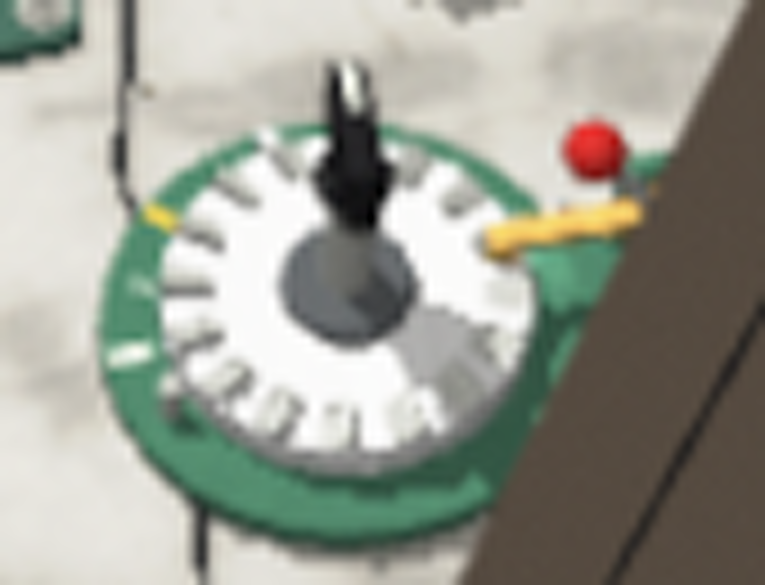

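The crops show the pawl in. The pointer on the bar is up at crop (325,155), the yellow mark is at (170,108) and the broad white start mark is at (83,242), so the dial reads about 1.6 rad. The ball height of 0.082 puts knob_grip at about z=0.109. Next come the axis and the bar direction.

Run:
```python
from h import *
import pickle
S=pickle.load(open('s.pkl','rb'));s=S['top']
p=s['pixels'];hsv=cv2.cvtColor(p,cv2.COLOR_BGR2HSV)[180:260,310:420]
m=((hsv[...,0]>60)&(hsv[...,0]<95)&(hsv[...,1]>80)).astype(np.uint8)
cs,_=cv2.findContours(m,cv2.RETR_EXTERNAL,cv2.CHAIN_APPROX_NONE);c=max(cs,key=cv2.contourArea)[:,0]+[310,180]
P=np.array([onz(s,q,0.014)[:2] for q in c if q[0]<375])
for _ in range(4):
    A=np.c_[2*P,np.ones(len(P))];x=np.linalg.lstsq(A,(P**2).sum(1),rcond=None)[0];r=np.sqrt(x[2]+x[0]**2+x[1]**2)
    e=np.abs(np.linalg.norm(P-x[:2],axis=1)-r);P=P[e<max(.003,np.median(e)*2)]
print('axis',x[:2],'r',r,len(P))
f=lambda q,z:onz(s,(310+(q[0]+.5)/7-.5,180+(q[1]+.5)/7-.5),z)[:2]
a=f((326,152),.126);b=f((293,303),.126);print('bar ends',a,b,'mid',(a+b)/2,'len',np.linalg.norm(a-b),'dir',np.degrees(np.arctan2(*(a-b)[::-1])))
ball=np.array([.5145,-.1409])
d=ball-x[:2];print('ball',np.linalg.norm(d),np.degrees(np.arctan2(d[1],d[0])))
for n,q in(('white',(83,242)),('yellow',(170,108))):
    d=f(q,.014)-x[:2];print(n,np.degrees(np.arctan2(d[1],d[0])))
for n,q,z in(('tape',(224,201),.02),('cone',(242,262),.1),('sd',(415,168),.02),('mug',(485,185),.05),('screw',(368,130),.08),('press ball',(297,140),.2)): print(n,onz(s,q,z))
o=get_obs();R=np.array(o['orientation']);t=np.array(o['tcp_pos'])
u=(ball-x[:2]);u/=np.linalg.norm(u);tgt=np.r_[x[:2]+u*.042,.146];print('prepush',tgt,'tool shift mm',R.T@(tgt-t)*1000)
```

```text
axis [ 0.51446486 -0.04890504] r 0.06830058207884986 107
bar ends [ 0.54923375 -0.06325925] [ 0.50032552 -0.05274938] mid [ 0.52477963 -0.05800431] len 0.05002471530786535 dir -12.127831546641703
ball 0.09199496315777508 -89.97811462204574
white 69.97013816721066
yellow 25.326253542916188
tape [0.56752889 0.25894885 0.02      ]
cone [0.41290099 0.19079821 0.1       ]
sd [ 0.65781258 -0.21833096  0.02      ]
mug [ 0.60830011 -0.38005352  0.05      ]
screw [ 0.73502952 -0.09506152  0.08      ]
press ball [0.66585097 0.06700358 0.2       ]
prepush [ 0.5144809  -0.09090504  0.146     ] tool shift mm [ 449.66427805 -408.47014321  157.65743096]
```

The bar midpoint (0.525,-0.058) is 83 mm from the ball, as it must be. The circle fit was spoiled by the arm, so I'm discarding it. The outward direction is about -97°. I'll move above the gap between knob and ball with the fingers shut.

>>> move_arm(
  commands=[
    {"dx": 20,"dy": -18,"twist": 0.03},
    {"dx": 62,"dy": -55,"twist": 0.08},
    {"dx": 106,"dy": -93,"twist": 0.14},
    {"dx": 150,"dy": -132,"twist": 0.2},
    {"dx": 194,"dy": -171,"twist": 0.26},
    {"dx": 238,"dy": -210,"twist": 0.32},
    {"dx": 280,"dy": -247,"twist": 0.38},
    {"dx": 315,"dy": -278,"twist": 0.43},
    {"dx": 340,"dy": -300,"twist": 0.48},
    {"dx": 350,"dy": -309,"twist": 0.48},
  ],
  hand=0,
)

```text
$.commands[0]: bad value
```

```bash
cat >> h.py <<'E'
AX=np.array([.5248,-.0580]);U=np.array([-.123,-.9924])
def go(xy,z,o=None):
    o=o or get_obs();R=np.array(o['orientation']);t=np.array(o['tcp_pos'])
    print('t',o['time'],'tcp',t.round(4),'yaw_y',np.degrees(np.arctan2(R[1,1],R[0,1])).round(1),'F',np.round(o['ft_force'],1),'shift',(R.T@(np.r_[xy,z]-t)*1000).round(1))
E
python3 - <<'E'
from h import *
go(AX+.042*U,.146)
E
```

```text
t 0.1 tcp [ 0.237  -0.6316  0.3027] yaw_y -69.4 F [ 0.1 -0.3 -1. ] shift [ 451.4 -398.4  157.6]
```

>>> move_arm(
  commands=[
    {"dx": 20,"dy": -18,"dz": 0,"twist": 0.03},
    {"dx": 62,"dy": -55,"dz": 0,"twist": 0.08},
    {"dx": 99,"dy": -87,"dz": 0,"twist": 0.14},
    {"dx": 136,"dy": -119,"dz": 0,"twist": 0.2},
    {"dx": 173,"dy": -151,"dz": 0,"twist": 0.26},
    {"dx": 210,"dy": -183,"dz": 0,"twist": 0.32},
    {"dx": 247,"dy": -215,"dz": 0,"twist": 0.38},
    {"dx": 284,"dy": -247,"dz": 0,"twist": 0.43},
    {"dx": 315,"dy": -278,"dz": 0,"twist": 0.48},
    {"dx": 340,"dy": -300,"dz": 0,"twist": 0.48},
  ],
  hand=0,
)

```text
time: 1.1
tcp_pos: [0.4504, -0.229, 0.3035]
orientation: [[0.993, -0.12, -0.0], [-0.12, -0.993, 0.001], [-0.001, -0.001, -1.0]]
ft_force: [-0.6, -0.4, -0.1]
gripper_width: 0.0002
grasp_force: 0.0
```

Run:
```python
from h import *
go(AX+.042*U,.146)
```

```text
t 1.1 tcp [ 0.4504 -0.229   0.3035] yaw_y -96.9 F [-0.6 -0.4 -0.1] shift [  53.2 -136.6  157.5]
```

>>> move_arm(
  commands=[
    {"dx": 14,"dy": -36,"dz": 0,"twist": 0},
    {"dx": 30,"dy": -75,"dz": 0,"twist": 0},
    {"dx": 44,"dy": -110,"dz": 0,"twist": 0},
    {"dx": 53,"dy": -137,"dz": 0,"twist": 0},
    {"dx": 53,"dy": -137,"dz": 0,"twist": 0},
    {"dx": 53,"dy": -137,"dz": 0,"twist": 0},
  ],
)

```text
time: 1.7
tcp_pos: [0.5191, -0.1017, 0.3034]
orientation: [[0.993, -0.119, -0.001], [-0.119, -0.993, -0.0], [-0.001, 0.0, -1.0]]
ft_force: [-0.4, 0.5, 1.3]
gripper_width: -0.0001
grasp_force: 0.0
```

Run:
```python
from h import *
import pickle
o=get_obs();s=snapshot('wrist');pickle.dump((o,s),open('w.pkl','wb'));cv2.imwrite('pics/w1.png',s['pixels'])
go(AX+.042*U,.146,o);print(np.array(s['tool_from_camera']).round(3))
```

```text
t 1.7 tcp [ 0.5191 -0.1017  0.3034] yaw_y -96.9 F [-0.4  0.5  1.3] shift [  0.5  -2.1 157.4]
[[ 0.001 -0.964 -0.265  0.067]
 [ 1.     0.001  0.001 -0.001]
 [-0.001 -0.265  0.964 -0.07 ]
 [ 0.     0.     0.     1.   ]]
```

View pics/w1.png

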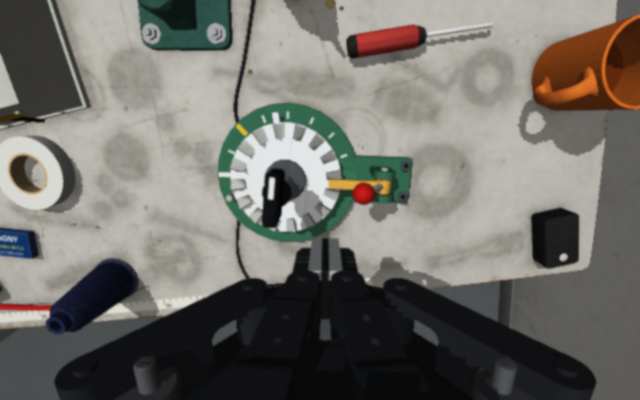

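The wrist view shows the ball at (363,193), the bar top running from about (279,172) to (272,225), and the gap below the fingers clear.

Run:
```python
from h import *
import pickle
o,s=pickle.load(open('w.pkl','rb'));p=s['pixels'];h=cv2.cvtColor(p,cv2.COLOR_BGR2HSV)
m=(((h[...,0]<8)|(h[...,0]>172))&(h[...,1]>150)).astype(np.uint8);m[:170]=0;m[220:]=0;m[:,:340]=0;m[:,390:]=0
n,l,st,ce=cv2.connectedComponentsWithStats(m);i=1+np.argmax(st[1:,4]);print(st[i],ce[i]);b=onz(s,ce[i],.082,o)[:2]
print('ball',b,'rel axis out/side',(b-AX)@U*1000,(b-AX)@[-U[1],U[0]]*1000)
k=((p.max(2)<50)).astype(np.uint8);k[:150]=0;k[232:]=0;k[:,:255]=0;k[:,300:]=0
# dial white disc ellipse / bar mask
n,l,st,ce=cv2.connectedComponentsWithStats(k);i=1+np.argmax(st[1:,4]);ys,xs=np.where(l==i);print(st[i],ce[i],cv2.minAreaRect(np.c_[xs,ys].astype(np.float32)))
a,c=onz(s,(279,174),.126,o)[:2],onz(s,(270,224),.126,o)[:2];print(a,c,(a+c)/2,np.linalg.norm(a-c))
cv2.imwrite('pics/w1c.png',cv2.resize(p[90:250,210:420],(787,600),interpolation=cv2.INTER_CUBIC))
```

```text
[352 184  23  20 351] [363.14245014 193.36467236]
ball [ 0.51068185 -0.13857159] rel axis out/side 81.69577495323371 -4.100548903134543
[ 262  168   38   59 1093] [277.3494968  196.61024703] ((279.8322448730469, 198.61746215820312), (35.45220184326172, 59.087005615234375), 10.007980346679688)
[ 0.54673033 -0.06616938] [ 0.50427223 -0.05144527] [ 0.52550128 -0.05880733] 0.0449387344460712
```

View pics/w1c.png

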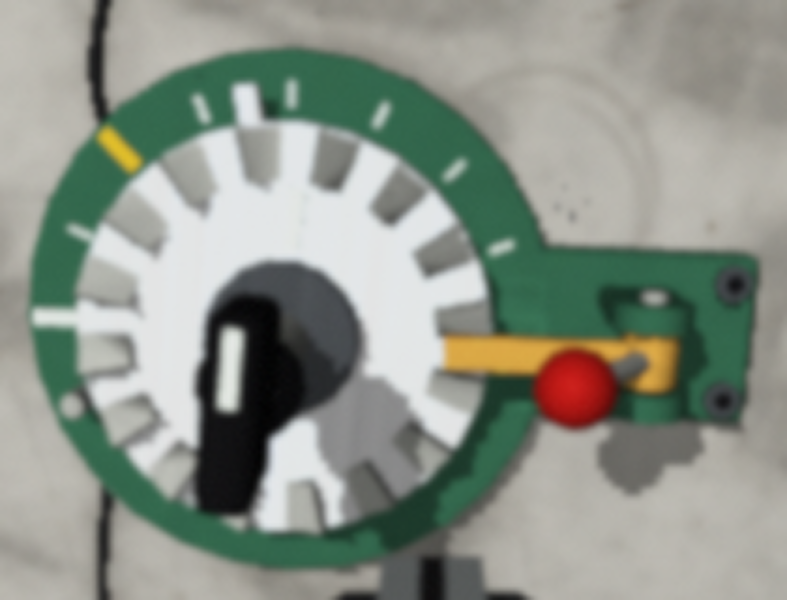

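>>> move_arm(
  commands=[
    {"dx": 0,"dy": -2,"dz": 40,"twist": 0},
    {"dx": 0,"dy": -2,"dz": 80,"twist": 0},
    {"dx": 0,"dy": -2,"dz": 120,"twist": 0},
    {"dx": 0,"dy": -2,"dz": 145,"twist": 0},
    {"dx": 0,"dy": -2,"dz": 152,"twist": 0},
    {"dx": -2,"dy": 8,"dz": 152,"twist": 0},
    {"dx": -2,"dy": 14,"dz": 151,"twist": 0},
    {"dx": -2,"dy": 20,"dz": 150,"twist": 0},
    {"dx": -2,"dy": 26,"dz": 148,"twist": 0},
    {"dx": -2,"dy": 32,"dz": 146,"twist": 0},
  ],
)

```text
time: 2.75
tcp_pos: [0.5151, -0.1342, 0.1619]
orientation: [[0.993, -0.121, 0.006], [-0.121, -0.993, -0.001], [0.006, 0.0, -1.0]]
ft_force: [0.8, 1.1, 1.3]
gripper_width: -0.0001
grasp_force: 0.7
```

>>> move_arm(
  commands=[
    {"dx": 0,"dy": 6,"dz": -2,"twist": 0},
    {"dx": 0,"dy": 12,"dz": -3,"twist": 0},
    {"dx": 0,"dy": 18,"dz": -4,"twist": 0},
    {"dx": 0,"dy": 22,"dz": -5,"twist": 0},
    {"dx": 0,"dy": 24,"dz": -5,"twist": 0},
    {"dx": 0,"dy": 15,"dz": -20,"twist": 0},
    {"dx": 0,"dy": 0,"dz": -50,"twist": 0},
    {"dx": 0,"dy": -30,"dz": -85,"twist": 0},
    {"dx": 0,"dy": -60,"dz": -90,"twist": 0},
    {"dx": 0,"dy": -60,"dz": -90,"twist": 0},
  ],
)

```text
time: 3.75
tcp_pos: [0.5216, -0.0711, 0.2511]
orientation: [[0.993, -0.117, 0.005], [-0.117, -0.993, -0.0], [0.005, -0.0, -1.0]]
ft_force: [-0.1, 0.2, -0.7]
gripper_width: 0.0001
grasp_force: 0.0
```

```bash
cat > look.py <<'E'
from h import *
import sys
o=get_obs();s=snapshot('wrist');p=s['pixels'];go(AX,.163,o)
h=cv2.cvtColor(p,cv2.COLOR_BGR2HSV)
m=(((h[...,0]<8)|(h[...,0]>172))&(h[...,1]>150)).astype(np.uint8)
n,l,st,ce=cv2.connectedComponentsWithStats(m)
for i in range(1,n):
    if st[i,4]>80:
        b=onz(s,ce[i],.081,o)[:2];v=(b-AX)
        if np.linalg.norm(v)<.19: print('red',st[i],'out',v@U*1000,'side',v@[-U[1],U[0]]*1000)
cv2.imwrite('pics/%s.png'%sys.argv[1],p)
E
python3 look.py w2
```

```text
t 3.75 tcp [ 0.5216 -0.0711  0.2511] yaw_y -96.7 F [-0.1  0.2 -0.7] shift [  1.2 -13.4  88.1]
red [ 396   10   75   36 1890] out 90.13628586899412 side 132.57564293589033
red [464 199  28  24 529] out 141.07784969753052 side -5.822473631066659
```

The ball sits at 141 mm outward, where 140 is expected, so the pawl is out. Next I'll go over the knob and work out the mark angles.

>>> move_arm(
  commands=[
    {"dx": 1,"dy": -7,"dz": 0,"twist": 0.06},
    {"dx": 1,"dy": -13,"dz": 20,"twist": 0.12},
    {"dx": 1,"dy": -13,"dz": 20,"twist": 0.12},
    {"dx": 1,"dy": -13,"dz": 20,"twist": 0.12},
    {"dx": 1,"dy": -13,"dz": 20,"twist": 0.12},
  ],
  hand=60,
)

```text
time: 4.3
tcp_pos: [0.5233, -0.0619, 0.2284]
orientation: [[0.971, -0.239, 0.0], [-0.239, -0.971, -0.0], [0.0, 0.0, -1.0]]
ft_force: [0.2, 0.2, 1.2]
gripper_width: 0.0602
grasp_force: 0.0
```

```bash
python3 look.py w3
python3 - <<'E'
from h import *
import pickle
o,s=pickle.load(open('w.pkl','rb'))
for n,q in(('white',(224.7,174.5)),('yellow',(242,130))):
    d=onz(s,q,.014,o)[:2]-AX;print(n,np.degrees(np.arctan2(d[1],d[0])),np.linalg.norm(d))
print(np.round(get_obs()['q'],1))
E
```

```text
t 4.3 tcp [ 0.5233 -0.0619  0.2284] yaw_y -103.8 F [0.2 0.2 1.2] shift [ 0.5 -4.1 65.4]
red [ 389    0   83   29 1370] out 82.61975967980024 side 127.49731013039953
red [492 184  32  28 687] out 141.49133427124198 side -5.957462708747258
white 81.35553381281069 0.07755313237700445
yellow 37.08383846003205 0.07617757011848897
[-17.8   2.1 114.8  -0.   63.   86. ]
```

View pics/w3.png

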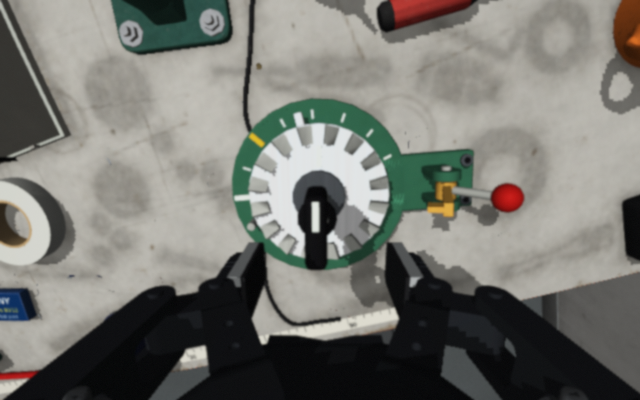

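The wrist view shows the bar vertical at column 316, so the fingers straddle it symmetrically, and the lever out with the ball at (508,198). The dial reads about 95°. I'll descend and grip.

>>> move_arm(
  commands=[
    {"dx": 1,"dy": -3,"dz": 20,"twist": 0},
    {"dx": 1,"dy": -3,"dz": 45,"twist": 0},
    {"dx": 1,"dy": -3,"dz": 60,"twist": 0},
    {"dx": 1,"dy": -3,"dz": 64,"twist": 0},
    {"dx": 1,"dy": -3,"dz": 64,"twist": 0},
  ],
)

```text
time: 4.85
tcp_pos: [0.5248, -0.0588, 0.1637]
orientation: [[0.971, -0.239, -0.001], [-0.239, -0.971, 0.0], [-0.001, -0.0, -1.0]]
ft_force: [0.5, -0.5, 1.0]
gripper_width: 0.0602
grasp_force: 0.0
```

>>> move_arm(
  commands=[
    {"dx": 0,"dy": 0,"dz": 0,"twist": 0},
    {"dx": 0,"dy": 0,"dz": 0,"twist": 0},
    {"dx": 0,"dy": 0,"dz": 0,"twist": 0},
    {"dx": 0,"dy": 0,"dz": 0,"twist": 0},
    {"dx": 0,"dy": 0,"dz": 0,"twist": 0},
    {"dx": 0,"dy": 0,"dz": 0,"twist": 0},
  ],
  hand=5,
)

```text
time: 5.45
tcp_pos: [0.5261, -0.0572, 0.1659]
orientation: [[0.971, -0.24, 0.004], [-0.24, -0.971, 0.004], [0.003, -0.004, -1.0]]
ft_force: [0.4, 6.9, 4.1]
gripper_width: 0.0248
grasp_force: 58.7
```

Run:
```python
from h import *
go(AX,.163);o=get_obs();print(np.round(o['wrist_torque'],2),o['gripper_width'],o['grasp_force'])
```

```text
t 5.45 tcp [ 0.5261 -0.0572  0.1659] yaw_y -103.9 F [0.4 6.9 4.1] shift [-1.   1.1  2.9]
[ 1.18 -0.16 -0.04] 0.02475606570892001 58.675957918167114
```

The opening is 24.8 mm where 14 is expected. I'll look before turning anything.

```bash
python3 look.py w4; python3 -c "
import cv2;p=cv2.imread('pics/w4.png');cv2.imwrite('pics/w4c.png',cv2.resize(p[130:330,190:450],(780,600),interpolation=cv2.INTER_CUBIC))"
```

```text
t 5.45 tcp [ 0.5261 -0.0572  0.1659] yaw_y -103.9 F [0.4 6.9 4.1] shift [-1.   1.1  2.9]
red [ 559  210   48   38 1427] out 143.10604639995321 side -6.591186562022582
```

View pics/w4c.png

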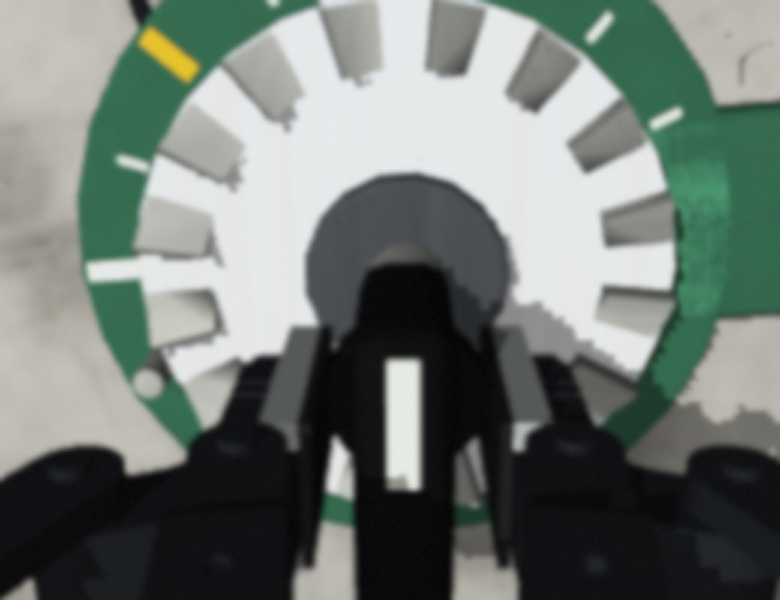

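The pads hold a round boss at the bar's middle, seen at crop (335–480, 400), rather than the bar's flats. I'll open, rise about 9 mm and grip again.

>>> move_arm(
  commands=[
    {"dx": 0,"dy": 0,"dz": 0,"twist": 0},
    {"dx": 0,"dy": 0,"dz": 0,"twist": 0},
    {"dx": 0,"dy": 0,"dz": -5,"twist": 0},
    {"dx": 0,"dy": 0,"dz": -9,"twist": 0},
    {"dx": 0,"dy": 0,"dz": -9,"twist": 0},
  ],
  hand=50,
)

```text
time: 6.0
tcp_pos: [0.5254, -0.059, 0.174]
orientation: [[0.971, -0.239, 0.002], [-0.239, -0.971, -0.001], [0.002, 0.0, -1.0]]
ft_force: [-0.8, -0.4, -0.4]
gripper_width: 0.0501
grasp_force: 0.0
```

>>> move_arm(
  commands=[
    {"dx": 0,"dy": 0,"dz": 0,"twist": 0},
    {"dx": 0,"dy": 0,"dz": 0,"twist": 0},
    {"dx": 0,"dy": 0,"dz": 0,"twist": 0},
    {"dx": 0,"dy": 0,"dz": 0,"twist": 0},
    {"dx": 0,"dy": 0,"dz": 0,"twist": 0},
    {"dx": 0,"dy": 0,"dz": 0,"twist": 0},
  ],
  hand=5,
)

```text
time: 6.6
tcp_pos: [0.5259, -0.0571, 0.175]
orientation: [[0.971, -0.24, 0.002], [-0.24, -0.971, 0.004], [0.001, -0.004, -1.0]]
ft_force: [-0.8, 7.4, 8.5]
gripper_width: 0.0128
grasp_force: 66.1
```

The opening is now about 13 mm, on the bar. I'll turn anticlockwise (negative twist).

>>> move_arm(
  commands=[
    {"dx": 0,"dy": -2,"dz": 0,"twist": -0.05},
    {"dx": 0,"dy": -2,"dz": 0,"twist": -0.15},
    {"dx": 0,"dy": -2,"dz": 0,"twist": -0.28},
    {"dx": 0,"dy": -2,"dz": 0,"twist": -0.41},
    {"dx": 0,"dy": -2,"dz": 0,"twist": -0.54},
    {"dx": 0,"dy": -2,"dz": 0,"twist": -0.67},
    {"dx": 0,"dy": -2,"dz": 0,"twist": -0.8},
    {"dx": 0,"dy": -2,"dz": 0,"twist": -0.93},
    {"dx": 0,"dy": -2,"dz": 0,"twist": -1.06},
    {"dx": 0,"dy": -2,"dz": 0,"twist": -1.18},
  ],
)

```text
time: 7.6
tcp_pos: [0.5259, -0.0564, 0.175]
orientation: [[0.587, 0.809, 0.0], [0.809, -0.587, 0.001], [0.001, -0.0, -1.0]]
ft_force: [-4.2, 3.0, 9.5]
gripper_width: 0.0132
grasp_force: 63.9
```

>>> move_arm(
  commands=[
    {"dx": 0,"dy": 0,"dz": 0,"twist": -0.08},
    {"dx": 0,"dy": 0,"dz": 0,"twist": -0.16},
    {"dx": 0,"dy": 0,"dz": 0,"twist": -0.24},
    {"dx": 0,"dy": 0,"dz": 0,"twist": -0.32},
    {"dx": 0,"dy": 0,"dz": 0,"twist": -0.38},
    {"dx": 0,"dy": 0,"dz": 0,"twist": -0.42},
    {"dx": 0,"dy": 0,"dz": 0,"twist": -0.42},
  ],
)

```text
time: 8.3
tcp_pos: [0.5258, -0.0563, 0.175]
orientation: [[0.21, 0.978, -0.0], [0.978, -0.21, 0.001], [0.001, -0.0, -1.0]]
ft_force: [-3.5, 2.4, 10.1]
gripper_width: 0.0132
grasp_force: 64.0
```

```bash
python3 look.py w5; python3 -c "
from h import *
o=get_obs();print(np.round(o['wrist_torque'],2),o['gripper_width'],np.round(o['q'],1))"
```

```text
t 8.3 tcp [ 0.5258 -0.0563  0.175 ] yaw_y -12.1 F [-3.5  2.4 10.1] shift [-1.8 -0.6 12. ]
red [485 283  31  44 936] out 50.4687239302072 side 108.05860092855583
[0.43 0.64 0.05] 0.013203835138222583 [-1.710e+01  6.500e+00  1.165e+02  1.000e-01  5.710e+01 -5.000e+00]
```

Bar yaw is 77.9° and no stop yet. I'll go on slowly until the torque rises.

>>> move_arm(
  commands=[
    {"dx": 0,"dy": 0,"dz": 0,"twist": -0.03},
    {"dx": 0,"dy": 0,"dz": 0,"twist": -0.06},
    {"dx": 0,"dy": 0,"dz": 0,"twist": -0.09},
    {"dx": 0,"dy": 0,"dz": 0,"twist": -0.12},
    {"dx": 0,"dy": 0,"dz": 0,"twist": -0.12},
    {"dx": 0,"dy": 0,"dz": 0,"twist": -0.12},
  ],
)

```text
time: 8.95
tcp_pos: [0.5258, -0.0565, 0.175]
orientation: [[0.103, 0.995, 0.0], [0.995, -0.103, 0.004], [0.004, 0.0, -1.0]]
ft_force: [-4.6, 2.1, 11.9]
gripper_width: 0.0133
grasp_force: 83.2
```

```bash
python3 look.py w6; python3 -c "
from h import *
o=get_obs();print(np.round(o['wrist_torque'],2),o['gripper_width'])
p=cv2.imread('pics/w6.png');cv2.imwrite('pics/w6c.png',cv2.resize(p[100:340,160:480],(800,600),interpolation=cv2.INTER_CUBIC))"
```

```text
t 8.95 tcp [ 0.5258 -0.0565  0.175 ] yaw_y -5.9 F [-4.6  2.1 11.9] shift [-1.7 -0.8 12. ]
red [473 299  28  19 253] out 41.86326826076568 side 105.80151856047122
[ 0.18  0.79 -1.97] 0.012858036598309893
```

View pics/w6c.png

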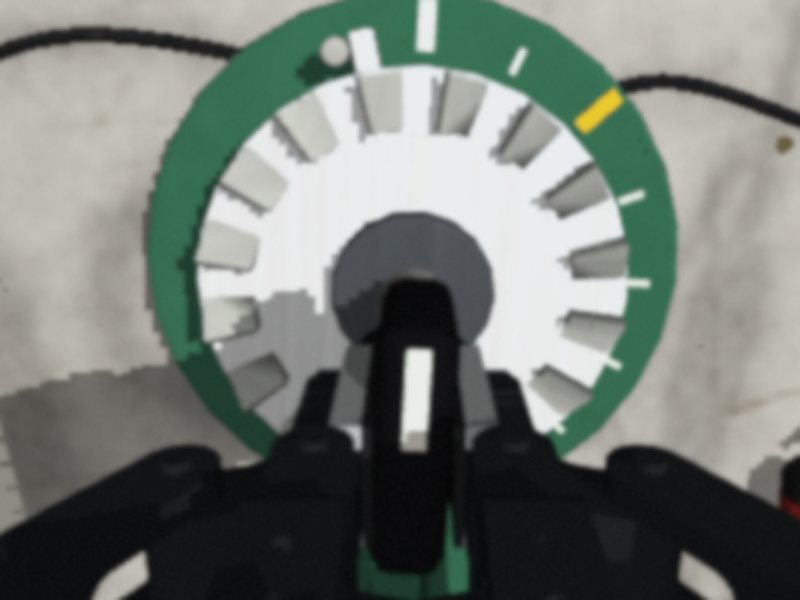

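The dial's lug at (365,50) rests on the stop peg at (335,50), with the pointer at the broad white mark and a torque of 2 N m, so it is at the start stop. I'll relax the twist, release and rise.

>>> move_arm(
  commands=[
    {"dx": 0,"dy": 0,"dz": 0,"twist": 0.03},
    {"dx": 0,"dy": 0,"dz": 0,"twist": 0.05},
    {"dx": 0,"dy": 0,"dz": 0,"twist": 0.05},
  ],
)

```text
time: 9.3
tcp_pos: [0.5258, -0.0564, 0.175]
orientation: [[0.145, 0.989, 0.0], [0.989, -0.145, 0.002], [0.002, -0.0, -1.0]]
ft_force: [-4.1, 2.9, 10.1]
gripper_width: 0.0129
grasp_force: 65.3
```

>>> move_arm(
  commands=[
    {"dx": 0,"dy": 0,"dz": 0,"twist": 0},
    {"dx": 0,"dy": 0,"dz": 0,"twist": 0},
    {"dx": 0,"dy": 0,"dz": -20,"twist": 0},
    {"dx": 0,"dy": 0,"dz": -45,"twist": 0},
    {"dx": 0,"dy": 0,"dz": -60,"twist": 0},
    {"dx": -30,"dy": -2,"dz": -60,"twist": 0},
    {"dx": -65,"dy": -4,"dz": -60,"twist": 0},
    {"dx": -105,"dy": -6,"dz": -60,"twist": 0},
    {"dx": -140,"dy": -8,"dz": -60,"twist": 0},
    {"dx": -165,"dy": -10,"dz": -60,"twist": 0},
  ],
  hand=50,
)

```text
time: 10.3
tcp_pos: [0.4913, -0.2205, 0.2325]
orientation: [[0.143, 0.99, -0.001], [0.99, -0.143, -0.0], [-0.0, -0.001, -1.0]]
ft_force: [-0.7, 0.2, -0.5]
gripper_width: 0.0499
grasp_force: 0.0
```

>>> move_arm(
  commands=[
    {"dx": -11,"dy": -2,"dz": 0,"twist": 0},
    {"dx": -11,"dy": -2,"dz": 0,"twist": 0},
    {"dx": -11,"dy": -2,"dz": 0,"twist": 0},
    {"dx": -11,"dy": -2,"dz": 0,"twist": 0},
    {"dx": -11,"dy": -2,"dz": 0,"twist": 0},
  ],
  hand=0,
)

```text
time: 10.8
tcp_pos: [0.4888, -0.2281, 0.2328]
orientation: [[0.14, 0.99, -0.0], [0.99, -0.14, 0.0], [0.0, -0.0, -1.0]]
ft_force: [0.6, 0.3, 1.2]
gripper_width: 0.0
grasp_force: 0.0
```

```bash
python3 look.py w7; python3 -c "
from h import *
go((.496,-.232),.15)"
```

```text
t 10.8 tcp [ 0.4888 -0.2281  0.2328] yaw_y -8.0 F [0.6 0.3 1.2] shift [173.4  11.8  69.9]
red [ 485   84   29   77 1921] out 108.16773296989983 side 111.82539997614452
red [325 152  29  29 646] out 138.3781340162013 side -3.905452524602839
t 10.85 tcp [ 0.4888 -0.2282  0.2329] yaw_y -8.1 F [-0.1  0.2  0.1] shift [-2.8  7.6 82.9]
```

>>> move_arm(
  commands=[
    {"dx": -3,"dy": 9,"dz": 30,"twist": 0},
    {"dx": -3,"dy": 9,"dz": 65,"twist": 0},
    {"dx": -3,"dy": 9,"dz": 82,"twist": 0},
    {"dx": -3,"dy": 9,"dz": 82,"twist": 0},
    {"dx": 5,"dy": 9,"dz": 82,"twist": 0},
    {"dx": 11,"dy": 9,"dz": 81,"twist": 0},
    {"dx": 17,"dy": 9,"dz": 80,"twist": 0},
    {"dx": 23,"dy": 9,"dz": 78,"twist": 0},
    {"dx": 29,"dy": 9,"dz": 76,"twist": 0},
    {"dx": 35,"dy": 9,"dz": 74,"twist": 0},
  ],
)

```text
time: 11.85
tcp_pos: [0.5025, -0.195, 0.1593]
orientation: [[0.142, 0.99, 0.0], [0.99, -0.142, 0.001], [0.001, 0.0, -1.0]]
ft_force: [0.4, -0.4, 0.5]
gripper_width: -0.0
grasp_force: 0.1
```

>>> move_arm(
  commands=[
    {"dx": 6,"dy": 0,"dz": -1,"twist": 0},
    {"dx": 12,"dy": 0,"dz": -1,"twist": 0},
    {"dx": 16,"dy": 0,"dz": -1,"twist": 0},
    {"dx": 16,"dy": 0,"dz": -1,"twist": 0},
    {"dx": 5,"dy": 0,"dz": -20,"twist": 0},
    {"dx": 0,"dy": 0,"dz": -50,"twist": 0},
    {"dx": 0,"dy": 0,"dz": -75,"twist": 0},
    {"dx": 0,"dy": 0,"dz": -75,"twist": 0},
    {"dx": 0,"dy": 0,"dz": -75,"twist": 0},
  ],
)

```text
time: 12.75
tcp_pos: [0.5024, -0.196, 0.234]
orientation: [[0.142, 0.99, 0.001], [0.99, -0.142, -0.0], [-0.0, 0.001, -1.0]]
ft_force: [-0.3, 0.2, -1.3]
gripper_width: 0.0001
grasp_force: 0.0
```

```bash
python3 look.py w8;python3 -c "
from h import *
go((.5258,-.0565),.225)"
```

```text
t 12.75 tcp [ 0.5024 -0.196   0.234 ] yaw_y -8.2 F [-0.3  0.2 -1.3] shift [139.8   2.5  71. ]
red [313 118  30  30 719] out 80.82593861470454 side -2.367680181254921
red [ 471  123   28   72 1709] out 100.82815101581535 side 114.41292542977875
t 12.8 tcp [ 0.5019 -0.1956  0.2328] yaw_y -8.1 F [-0.3 -0.6 -0.6] shift [141.1   3.9   7.9]
```

The ball is at 81 mm outward, so the pawl is in. Back to the knob.

>>> move_arm(
  commands=[
    {"dx": 30,"dy": 1,"dz": 0,"twist": 0},
    {"dx": 70,"dy": 2,"dz": 0,"twist": 0},
    {"dx": 105,"dy": 3,"dz": 0,"twist": 0},
    {"dx": 130,"dy": 3,"dz": 0,"twist": 0},
    {"dx": 141,"dy": 3,"dz": 0,"twist": 0},
    {"dx": 141,"dy": 3,"dz": 0,"twist": 0},
    {"dx": 141,"dy": 3,"dz": 20,"twist": 0},
    {"dx": 141,"dy": 3,"dz": 45,"twist": 0},
    {"dx": 141,"dy": 3,"dz": 58,"twist": 0},
    {"dx": 141,"dy": 3,"dz": 58,"twist": 0},
  ],
  hand=50,
)

```text
time: 13.8
tcp_pos: [0.5238, -0.0572, 0.1731]
orientation: [[0.143, 0.99, -0.006], [0.99, -0.143, 0.001], [0.001, -0.006, -1.0]]
ft_force: [0.2, 0.2, -0.2]
gripper_width: 0.0497
grasp_force: 0.0
```

>>> move_arm(
  commands=[
    {"dx": 0,"dy": 0,"dz": 0,"twist": 0},
    {"dx": 0,"dy": 0,"dz": 0,"twist": 0},
    {"dx": 0,"dy": 0,"dz": 0,"twist": 0},
    {"dx": 0,"dy": 0,"dz": 0,"twist": 0},
    {"dx": 0,"dy": 0,"dz": 0,"twist": 0},
    {"dx": 0,"dy": 0,"dz": 0,"twist": 0},
  ],
  hand=5,
)

```text
time: 14.4
tcp_pos: [0.5256, -0.0571, 0.1775]
orientation: [[0.143, 0.99, 0.001], [0.99, -0.143, -0.001], [-0.001, 0.001, -1.0]]
ft_force: [-3.1, -2.3, 6.3]
gripper_width: 0.0129
grasp_force: 60.3
```

```bash
python3 look.py w9;python3 -c "
from h import *
o=get_obs();print(np.round(o['wrist_torque'],2))"
```

```text
t 14.4 tcp [ 0.5256 -0.0571  0.1775] yaw_y -8.2 F [-3.1 -2.3  6.3] shift [-1.  -0.7 14.5]
red [476 290  28  30 545] out 46.14392607955151 side 106.66974894395655
[-0.2   0.66 -0.53]
```

Gripped. I'll advance the first click by about 0.47 rad clockwise, then stop.

>>> move_arm(
  commands=[
    {"dx": 0,"dy": 0,"dz": 0,"twist": 0.05},
    {"dx": 0,"dy": 0,"dz": 0,"twist": 0.13},
    {"dx": 0,"dy": 0,"dz": 0,"twist": 0.21},
    {"dx": 0,"dy": 0,"dz": 0,"twist": 0.29},
    {"dx": 0,"dy": 0,"dz": 0,"twist": 0.37},
    {"dx": 0,"dy": 0,"dz": 0,"twist": 0.43},
    {"dx": 0,"dy": 0,"dz": 0,"twist": 0.47},
    {"dx": 0,"dy": 0,"dz": 0,"twist": 0.47},
    {"dx": 0,"dy": 0,"dz": 0,"twist": 0.47},
    {"dx": 0,"dy": 0,"dz": 0,"twist": 0.47},
  ],
)

```text
time: 15.45
tcp_pos: [0.5255, -0.0569, 0.1774]
orientation: [[0.574, 0.819, -0.0], [0.819, -0.574, -0.001], [-0.001, 0.0, -1.0]]
ft_force: [-4.3, -0.2, 5.5]
gripper_width: 0.0133
grasp_force: 60.0
```

>>> move_arm(
  commands=[
    {"dx": 0,"dy": 0,"dz": 0,"twist": 0},
    {"dx": 0,"dy": 0,"dz": 0,"twist": 0},
    {"dx": 0,"dy": 0,"dz": 0,"twist": 0},
    {"dx": 0,"dy": 0,"dz": 0,"twist": 0},
    {"dx": 0,"dy": 0,"dz": 0,"twist": 0},
  ],
)

```text
time: 15.95
tcp_pos: [0.5254, -0.057, 0.1775]
orientation: [[0.574, 0.819, -0.0], [0.819, -0.574, -0.001], [-0.001, 0.0, -1.0]]
ft_force: [-4.7, -0.5, 7.2]
gripper_width: 0.0125
grasp_force: 60.0
```

```bash
python3 look.py w10;python3 -c "
from h import *
o=get_obs();print(np.round(o['wrist_torque'],2),o['gripper_width'])
p=cv2.imread('pics/w10.png');cv2.imwrite('pics/w10c.png',cv2.resize(p[80:340,160:500],(784,600),interpolation=cv2.INTER_CUBIC))"
```

```text
t 15.95 tcp [ 0.5254 -0.057   0.1775] yaw_y -35.0 F [-4.7 -0.5  7.2] shift [-1.2  0.1 14.5]
red [ 514  205   58   69 1917] out 63.08079694456034 side 116.9687454993892
[-0.11  0.76 -0.05] 0.012871054467184003
```

View pics/w10c.png

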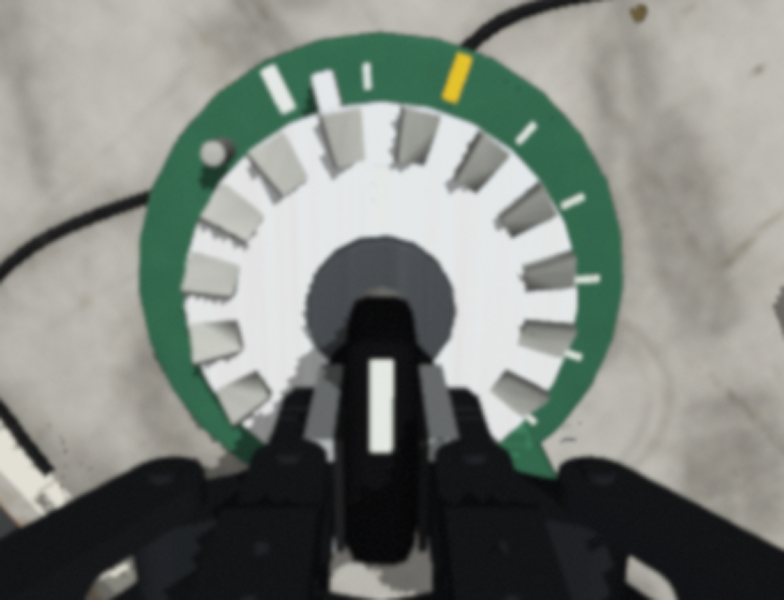

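The pointer is at about 0.45 rad, just past the first narrow mark at (367,75) and at rest. The second click is next.

>>> move_arm(
  commands=[
    {"dx": 0,"dy": 0,"dz": 0,"twist": 0.05},
    {"dx": 0,"dy": 0,"dz": 0,"twist": 0.12},
    {"dx": 0,"dy": 0,"dz": 0,"twist": 0.19},
    {"dx": 0,"dy": 0,"dz": 0,"twist": 0.26},
    {"dx": 0,"dy": 0,"dz": 0,"twist": 0.32},
    {"dx": 0,"dy": 0,"dz": 0,"twist": 0.36},
    {"dx": 0,"dy": 0,"dz": 0,"twist": 0.37},
    {"dx": 0,"dy": 0,"dz": 0,"twist": 0.37},
    {"dx": 0,"dy": 0,"dz": 0,"twist": 0.37},
    {"dx": 0,"dy": 0,"dz": 0,"twist": 0.37},
  ],
)

```text
time: 17.0
tcp_pos: [0.5254, -0.0568, 0.1774]
orientation: [[0.831, 0.557, -0.001], [0.557, -0.831, -0.001], [-0.001, 0.0, -1.0]]
ft_force: [-5.5, -0.7, 6.3]
gripper_width: 0.0127
grasp_force: 60.0
```

>>> move_arm(
  commands=[
    {"dx": 0,"dy": 0,"dz": 0,"twist": 0},
    {"dx": 0,"dy": 0,"dz": 0,"twist": 0},
    {"dx": 0,"dy": 0,"dz": 0,"twist": 0},
    {"dx": 0,"dy": 0,"dz": -20,"twist": 0},
    {"dx": 0,"dy": 0,"dz": -50,"twist": 0},
    {"dx": 0,"dy": 0,"dz": -85,"twist": 0},
    {"dx": 0,"dy": 0,"dz": -110,"twist": 0},
    {"dx": 0,"dy": 0,"dz": -120,"twist": 0},
    {"dx": 0,"dy": 0,"dz": -120,"twist": 0},
    {"dx": 0,"dy": 0,"dz": -120,"twist": 0},
  ],
  hand=50,
)

```text
time: 18.0
tcp_pos: [0.5248, -0.0565, 0.2944]
orientation: [[0.832, 0.555, -0.002], [0.555, -0.832, 0.001], [-0.001, -0.002, -1.0]]
ft_force: [-0.5, -0.6, -0.3]
gripper_width: 0.0497
grasp_force: 0.0
```

```bash
python3 look.py w11;python3 -c "
import cv2
p=cv2.imread('pics/w11.png');cv2.imwrite('pics/w11c.png',cv2.resize(p[60:360,180:580],(800,600),interpolation=cv2.INTER_CUBIC))"
```

```text
t 18.0 tcp [ 0.5248 -0.0565  0.2944] yaw_y -56.3 F [-0.5 -0.6 -0.3] shift [ -0.7   1.4 131.4]
red [ 458  122   55   44 1085] out 81.86258239526254 side 132.17702240262557
```

View pics/w11c.png

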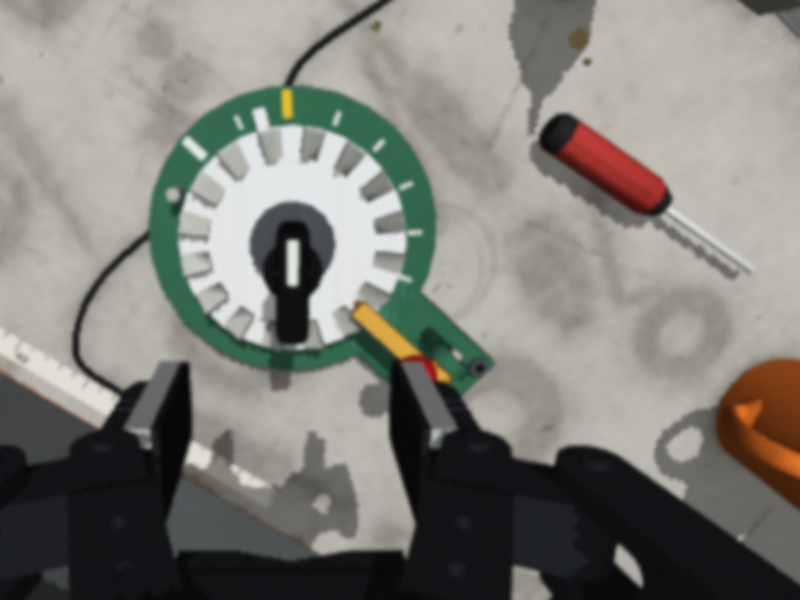

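The bar at (292,260) points just past the yellow mark at (288,103), about 0.81 rad. The brass pawl lies in the teeth at (360,312) and the gripper is clear, so I'm handing in.

```bash
python3 -c "
from rig import *
print(job_done())"
```

```text
the job is handed in; nothing more can be done
None
```

I handed the job in at about 18 s: in the last picture the dial is locked just past the second click (about 0.81 rad), pointer at the yellow mark, pawl in the teeth; I disturbed nothing around it that I know of, and the hand-in returned no verdict.

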